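# Fill the cell tester and hold its cover at the switch mark

### The arm

A 6-joint arm with a two-finger parallel gripper is mounted at the origin on a cart in front of the work surface, level with it; the furniture and walls round the work are solid. World frame = base frame: x ahead of the robot, y to its left, z up, the work surface at z = 0. Lengths are in m, angles in rad, forces in N, time in s.
With the tool pointing down it reaches from about 0.25 to 0.775 m from the base axis. Payload 4 kg.
Tool frame: the origin (TCP) lies at the very end of the fingers, on their centre line; the grasp point (between the pads) lies 19 mm behind it; z points along the fingers, y is the line along which they close (so a half turn about z gives the same grasp; the last joint's range is limited). The gripper opens to 94 mm and grips with 3 to 60 N. Pads are 16 mm wide; open, the fingers measure 119 mm over their backs; the gripper's body (75 mm by 177 mm) begins 78 mm behind the grasp point.
Start: joints at [-1.239, 0.087, 1.371, -0, 1.684, -0.103], TCP at [0.232, -0.499, 0.206] pointing down, gripper open.
Joint ranges: [-3.1, 3.1], [-0.76, 2.03], [0.27, 2.55], [-1.08, 4.22], [0.17, 2.65], [-2.57, 2.57]. Speed limits (rad/s): [2.79, 2.79, 3.14, 3.14, 3.14, 3.14].

### API

Orientations are given as [roll, pitch, yaw] about the fixed x, y, z axes, in that order (R = Rz(yaw) Ry(pitch) Rx(roll)).
In Python, from bench import robot, vision gives the robot as it stands.
- The arm moves only by the shell command python3 -m crank 'ROWS'. ROWS is JSON, a list of rows, each a list of 3 entries, a list of its own where there are three numbers: the closure, from 0 (fully open) to 1 (shut), then the shift along the tool's x, y, z in m, then the turn, a rotation vector about the tool's x, y, z in degrees. A call has 1 to 8 rows; each row shifts and turns the commanded pose from where the row before left it, along the tool's axes as they then stand; what a row does not reach is not made up. A row lasts 1/10 s, in which the tool goes at most 50 mm and 8.59 degrees, less where a joint would pass 70% of its speed; a pose out of reach is approached as far as the arm can. A call with a gripper value outside its range is refused whole. The fingers move at their own pace and stop on an object; the grip force is fixed at half the most. Time passes only in rows, so rows that do not move let the fingers close. It gives the time, the measured TCP pose, the force, the opening and the grip force at its end, in the units of the state.
- robot.get_obs(): the state, without advancing time (a new reading comes with each control period).
- vision.snapshot(name): name is "scene" or "top" or "wrist"; returns a dict with "color" (420x560x3 uint8, red, green, blue), "z_map" (420x560 float32, m along the optical axis (not along the pixel's ray), 0 where there is no reading), "fx", "fy", "cx", "cy" (pixels), "R" (3x3) and "t" (3): a world point X has camera coordinates R X + t. Camera axes: x right, y down, z forward; pixel columns grow to the right and rows downward; lengths in m; the calibration is good to about 2 mm. A picture is of the moment at which its call begins.
- robot.close_job(): hands the job in; it is judged then, once.
The state is a dict: "time": time; "joint_positions": joint angles; "qvel": joint speeds; "joint_torque": joint torques, N m; "tool_pos": TCP position; "ee_rot": TCP orientation; "wrist_force": force on the tool from outside, world axes, zero at the start; "wrist_torque": the same for the moment, N m; "width": finger opening in m; "finger_force": force on a finger pad.
Only numpy, scipy, OpenCV 4.12 (cv2) and the standard library are available. Lean on these libraries where they do the work, as an engineer would, in place of code of your own. Each camera call takes 0.05 s, during which the arm holds its last target. There are 200 camera calls.

### The job

The cover switch of the cell tester is about to be set, which needs all four bays loaded: put a spare cell into each empty bay, seated between its clips and the same way round as the cells already there (which stay as they are). Then swing the open cover forward by its handle until its pane lines up with the pointer on the quadrant, and hold it there steadily for the colleague at the switch, since it falls shut on its own (the program finishes while still holding it): do not let it drop, and do not shift the pointer or the other things on the bench.

Things in the scene. Friction and masses are not known exactly. Their poses are not given: they have to be found in the camera images.
- hinge_mid (a point): Point on the hinge axis of the cell tester's cover, 62 mm above the bench. The tester is a low grey fixed box, 130 mm deep, 290 mm wide, deck 34 mm high, that may stand turned by a few degrees. Frame: x points to the tester's back (away from the robot), y along the hinge to the left, z up. In this frame the middles of the four bays lie at x = -72 mm, z = -20.5 mm
- bay_1 (a point): Middle of a cell lying in bay 1 of 4 (counted from the right, 47 mm apart), 7.5 mm above the 34 mm high deck; x to the tester's back, y left. Two end clips on the flat deck: end walls 57 mm apart, 13 mm high, with 8 mm high ears leaning apart from 19 mm at the foot; the middle 39 mm of the cell's sides is open for fingers. The cell lies along x. Two bays are empty, which varies
- bay_2 (a point): Middle of a cell lying in bay 2 of 4 (counted from the right, 47 mm apart), 7.5 mm above the 34 mm high deck; x to the tester's back, y left. Two end clips on the flat deck: end walls 57 mm apart, 13 mm high, with 8 mm high ears leaning apart from 19 mm at the foot; the middle 39 mm of the cell's sides is open for fingers. The cell lies along x. Two bays are empty, which varies
- bay_3 (a point): Middle of a cell lying in bay 3 of 4 (counted from the right, 47 mm apart), 7.5 mm above the 34 mm high deck; x to the tester's back, y left. Two end clips on the flat deck: end walls 57 mm apart, 13 mm high, with 8 mm high ears leaning apart from 19 mm at the foot; the middle 39 mm of the cell's sides is open for fingers. The cell lies along x. Two bays are empty, which varies
- bay_4 (a point): Middle of a cell lying in bay 4 of 4 (counted from the right, 47 mm apart), 7.5 mm above the 34 mm high deck; x to the tester's back, y left. Two end clips on the flat deck: end walls 57 mm apart, 13 mm high, with 8 mm high ears leaning apart from 19 mm at the foot; the middle 39 mm of the cell's sides is open for fingers. The cell lies along x. Two bays are empty, which varies
- loaded_1_mid (a point): AA cell, 51 mm long (along its y), 15 mm thick, lying on its side; the point is its middle, 7.5 mm above what it lies on. Its -y end is the copper-coloured positive end with the nub. One of the two cells already in the tester, its positive end towards the hinge; it stays there
- loaded_2_mid (a point): AA cell, 51 mm long (along its y), 15 mm thick, lying on its side; the point is its middle, 7.5 mm above what it lies on. Its -y end is the copper-coloured positive end with the nub. One of the two cells already in the tester, its positive end towards the hinge; it stays there
- spare_1_mid (a point): AA cell, 51 mm long (along its y), 15 mm thick, lying on its side; the point is its middle, 7.5 mm above what it lies on. Its -y end is the copper-coloured positive end with the nub. One of three spares lying on the bench to the right of the tester; two are needed
- spare_2_mid (a point): AA cell, 51 mm long (along its y), 15 mm thick, lying on its side; the point is its middle, 7.5 mm above what it lies on. Its -y end is the copper-coloured positive end with the nub. One of three spares lying on the bench to the right of the tester; two are needed
- spare_3_mid (a point): AA cell, 51 mm long (along its y), 15 mm thick, lying on its side; the point is its middle, 7.5 mm above what it lies on. Its -y end is the copper-coloured positive end with the nub. One of three spares lying on the bench to the right of the tester; two are needed
- cover (a joint): Angle of the tester's hinged cover (clear pane in a metal edge frame, 0.28 kg, 260 mm wide, 115 mm from hinge to front edge) in rad: 0 = shut and level, 1.57 = upright, 1.95 = leaning back on its stop, where it starts. The hinge is free: below about 1.57 the cover falls shut unless it is held
- cover_bar (a point): Middle of the cover's grip bar: dark, round, 10 mm thick, 110 mm between its legs, parallel to the hinge, 36 mm clear beyond the cover's front edge (22 mm deep skirt there). Moves with the cover; own x points to the hinge side, y along the bar. At cover angle a it lies at x = -151 cos a - 6 sin a, z = 151 sin a - 6 cos a (mm) from the hinge axis, in the hinge_mid frame
- pointer (a joint): Angle in rad at which the pointer is clamped on the quadrant, counted as for the cover: when both values are equal the cover's pane points along the pointer needle. It is clamped stiffly and differs from start to start (0.55 to 1.05)
- pointer_tip (a point): Tip of the pointer needle, 119 mm from the hinge axis, on the quadrant (upright metal arc plate with ticks, top up to 160 mm above the bench) at the left side of the tester, 140 mm left of the tester's middle; own x points from the tip towards the hinge axis
- syringe: Flux syringe, 116 mm long, lying on the bench near the spares; not used
- fat_driver: Black and yellow screwdriver, 86 mm long, lying near the spares; not used
- tweezer: Tweezers, 121 mm long, lying to the left; not used

How it is judged:
By the outcome, as a careful person would: the job done as asked, in the order asked, and still so for the second after the job is handed in, while the arm keeps its last pose, push and grip.
It also fails if it takes over 72 s, if anything falls off the work surface, if the arm or the gripper's body presses on something with over 40 N, if the wrist force passes 120 N, or if a joint passes its speed limit or range.

## Working session

There is one attempt and no reset: what is moved stays moved. The work goes in short steps, Python scripts to look and compute and a shell command to move; the robot and the scene stay as the last step left them, time stands still between calls to the robot, and variables do not carry over. Pictures are saved under pics/ and viewed, at most 10 in all, crops included, and the job is handed in when it is done.

```bash
ls; mkdir -p pics; cat > h.py <<'E'
import numpy as np, cv2
from bench import robot, vision
def snap(n,f=None):
    s=vision.snapshot(n)
    np.savez(f'/tmp/{f or n}.npz',**s)
    if f: cv2.imwrite(f'pics/{f}.png',s['color'][:,:,::-1])
    return s
def load(f): return dict(np.load(f'/tmp/{f}.npz'))
def w(s,u,v,z=None):
    "pixel->world; with z: intersect plane of that height, else depth"
    r=np.array([(u-s['cx'])/s['fx'],(v-s['cy'])/s['fy'],1.])
    R,t=s['R'],s['t']; c=-R.T@t; d=R.T@r
    if z is None: return c+d*s['z_map'][int(round(v)),int(round(u))]
    return c+d*(z-c[2])/d[2]
def pr(s,X):
    p=s['R']@np.array(X)+s['t']; return np.array([s['fx']*p[0]/p[2]+s['cx'],s['fy']*p[1]/p[2]+s['cy']])
E
python3 - <<'E'
from h import *
a=snap('top','top0');b=snap('scene','scene0')
im=np.hstack([a['color'],b['color']])[:,:,::-1]
print(robot.get_obs()); print(-a['R'].T@a['t'],-b['R'].T@b['t'])
for s,n in((a,'top0'),(b,'scene0')): cv2.imwrite(f'pics/{n}.png',cv2.resize(s['color'][:,:,::-1],(800,600),interpolation=cv2.INTER_CUBIC))
E
```

```text
pics
{'time': 0.1, 'joint_positions': array([-1.23910281e+00,  8.78518900e-02,  1.37210617e+00,  1.05414244e-05,
        1.68358623e+00, -1.03086321e-01]), 'qvel': array([-2.09128281e-03, -1.07520613e-03, -4.44035203e-03,  7.76593999e-04,
        9.79232968e-05,  9.28203349e-04]), 'joint_torque': array([ 3.57662990e-03, -3.41249907e+01, -3.03301477e+01,  7.20794778e-02,
        3.03666468e-02, -9.23598895e-05]), 'tool_pos': array([ 0.23150991, -0.49835646,  0.20443563]), 'ee_rot': array([-3.13965246e+00, -2.11251700e-04,  4.34780806e-01]), 'wrist_force': array([ 0.3284076 , -0.07501668,  0.03251107]), 'wrist_torque': array([ 0.06229451, -0.02014547, -0.01403228]), 'finger_force': 0.0, 'width': 0.09394829429200821}
[ 0.31969496 -0.04839591  1.11073232] [-0.16497817  0.86085114  0.92568168]
```

View pics/top0.png

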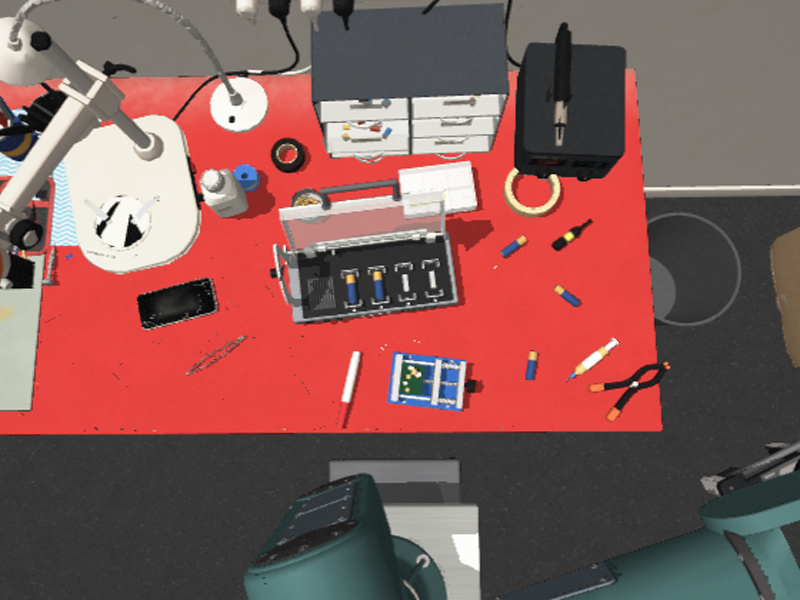

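View pics/scene0.png

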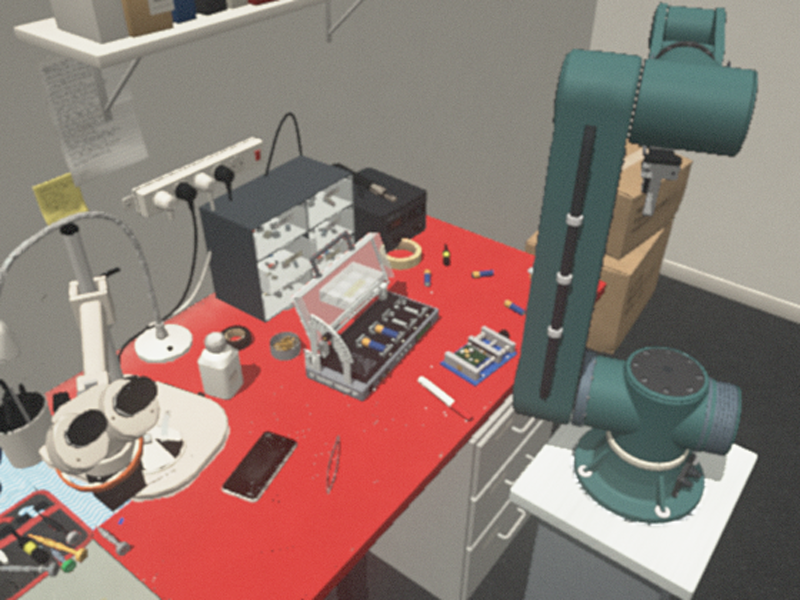

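The top view shows bays 1 and 2 (433,278 and 404,281) empty and bays 3 and 4 loaded, copper ends up towards the hinge. The spares are at (514,246), (567,296) and (531,365), and the cover leans back. Next I'll take enlarged crops.

```bash
python3 - <<'E'
from h import *
a=load('top0')['color'][:,:,::-1]; b=load('scene0')['color'][:,:,::-1]
c=cv2.resize(a[130:235,185:325],(800,600),interpolation=cv2.INTER_CUBIC)
d=cv2.resize(a[155:275,335:440],(525,600),interpolation=cv2.INTER_CUBIC)
e=cv2.resize(b[165:285,205:315],(550,600),interpolation=cv2.INTER_CUBIC)
cv2.imwrite('pics/c1.png',c);cv2.imwrite('pics/c2.png',cv2.resize(np.hstack([d,e]),(800,446)))
E
```

```text
(no output)
```

View pics/c1.png

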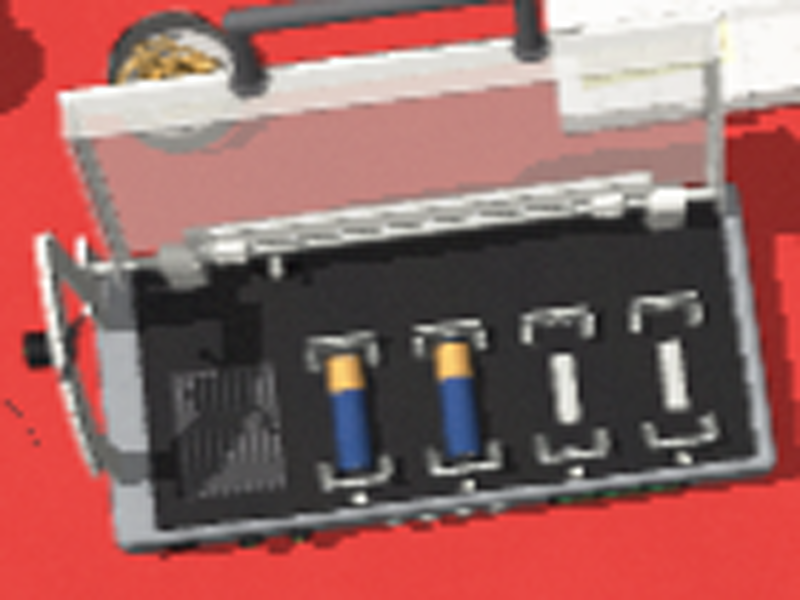

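View pics/c2.png

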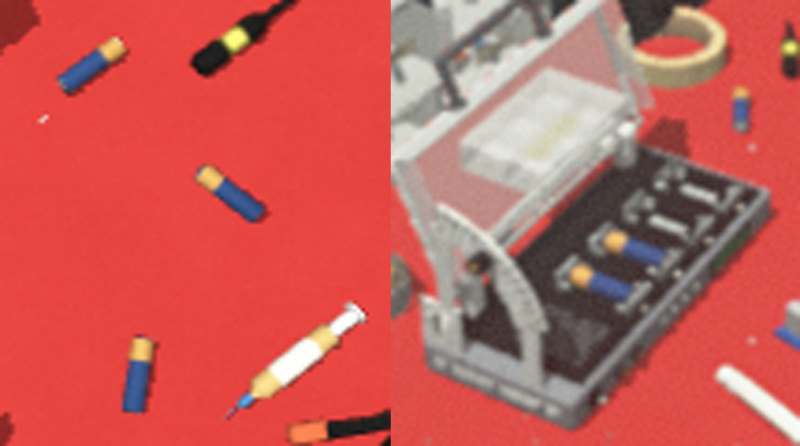

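The crops confirm that bays 1 and 2 are empty and that the loaded copper ends point to the hinge. Next I'll compute positions.

```bash
python3 - <<'E'
from h import *
s=load('top0')
C1=lambda x,y,z:w(s,185+x/5.714,130+y/5.714,z)
C2=lambda x,y,z:w(s,335+x/3.721,155+y/3.721,z)
f=lambda v:np.round(v,4)
b4=C1(349,411,.0415);b3=C1(457,399,.0415);print('b4,b3',f(b4),f(b3),np.linalg.norm(b4-b3))
b2=C1(567,388,.036);b1=C1(674,375,.036);print('b2,b1',f(b2),f(b1))
d=(b4-b1)[:2];print('yaw left dir',np.degrees(np.arctan2(-d[0],d[1])),np.linalg.norm(d)/3)
# copper/blue ends
for n,(p,q) in dict(s1=((122,43),(65,86)),s2=((200,172),(264,214)),s3=((143,339),(134,411))).items():
    P=C2(*p,.0075);Q=C2(*q,.0075);e=P-Q
    print(n,f((P+Q)/2),np.linalg.norm(e),'dir deg',np.degrees(np.arctan2(e[1],e[0])))
# deck corners fit (box outline)
for p in((735,190),(772,465),(120,548)):print('corner',f(C1(*p,.034)))
E
```

```text
b4,b3 [0.516  0.0528 0.0415] [0.5207 0.0062 0.0415] 0.046913162225120666
b2,b1 [ 0.5261 -0.0413  0.036 ] [ 0.5313 -0.0878  0.036 ]
yaw left dir 6.217057695271758 0.04713915759438341
s1 [ 0.596  -0.2359  0.0075] 0.050081981243634534 dir deg -53.35499927976743
s2 [ 0.5054 -0.3258  0.0075] 0.05082940194302186 dir deg 54.806133682091506
s3 [ 0.3833 -0.2576  0.0075] 0.048295673056314964 dir deg -9.542021342226334
corner [ 0.6143 -0.116   0.034 ]
corner [ 0.4917 -0.1294  0.034 ]
corner [0.4584 0.1523 0.034 ]
```

```bash
cat >> h.py <<'E'
from scipy.spatial.transform import Rotation as Ro
def rot(rpy): return Ro.from_euler('xyz',rpy)
def go(pos,yaw=None,rpy=None,src=None):
    "print shift (current tool axes, mm) and the turn (deg) afterwards"
    o=robot.get_obs(); R0=rot(o['ee_rot']); p=o['tool_pos']
    R1=rot(rpy) if rpy is not None else rot([np.pi,0,np.radians(yaw)])
    print('from',np.round(p,4),np.round(np.degrees(o['ee_rot']),1),'t',round(o['time'],2),'F',np.round(o['wrist_force'],1),'w',round(o['width'],4))
    print(' shift mm',np.round(R0.inv().apply(np.array(pos)-p)*1000,1),'turn',np.round((R0.inv()*R1).as_rotvec(degrees=True),1), 'shift if turned first',np.round(R1.inv().apply(np.array(pos)-p)*1000,1))
E
python3 -m crank '[[0.3,[0.04,-0.026,0],[0,0,0]],[0.5,[0.04,-0.026,0],[0,0,0]],[0.5,[0.04,-0.026,0],[0,0,0]],[0.5,[0.04,-0.026,0],[0,0,0]],[0.5,[0.04,-0.026,0],[0,0,0]],[0.5,[0.039,-0.025,0],[0,0,0]]]'
python3 -m crank '[[0.5,[0,0,0.015],[0,0,8.5]],[0.5,[0,0,0.015],[0,0,8.5]],[0.5,[0,0,0.015],[0,0,8.5]],[0.5,[0,0,0.015],[0,0,8.5]],[0.5,[0,0,0.01],[0,0,0]],[0.5,[0,0,0],[0,0,0]]]'
python3 - <<'E'
from h import *
go([.3833,-.2576,.1],-9.5)
s=snap('wrist','w1'); print(pr(s,[.3833,-.2576,.0075]), robot.get_obs()['joint_positions'])
t=load('top0')
# cabinet front & pointer/bar depth
for u,v in((232,190),(257,100),(290,80),(270,130)): print(w(t,u,v))
E
```

```text
time: 0.7
tool_pos: [0.3836, -0.2556, 0.2051]
ee_rot: [-3.141, 0.0, 0.435]
wrist_force: [1.1, -0.0, 0.6]
width: 0.0494
finger_force: 0.0
time: 1.3
tool_pos: [0.3821, -0.2567, 0.1335]
ee_rot: [-3.139, 0.003, -0.156]
wrist_force: [0.1, -0.0, -0.3]
width: 0.0468
finger_force: 0.0
from [ 0.3821 -0.2567  0.1335] [-179.9    0.2   -8.9] t 1.3 F [ 0.1 -0.  -0.3] w 0.0468
 shift mm [ 1.4  0.8 33.5] turn [-0.1  0.2  0.6] shift if turned first [ 1.3  0.7 33.5]
[273.51392976 198.21470394] [-7.14913850e-01 -8.59134913e-02  1.68454434e+00 -1.60786070e-05
  1.54474381e+00  1.01204957e+00]
[0.54790984 0.08884975 0.03463625]
[0.75084208 0.02116975 0.11288219]
[ 0.77253068 -0.0578529   0.17098272]
[ 0.64240415 -0.01327018  0.20494316]
```

View pics/w1.png

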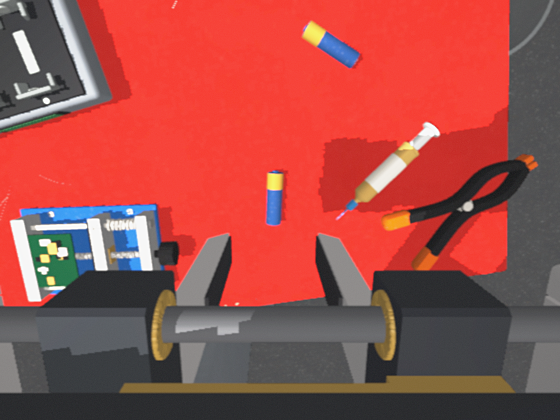

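The wrist view shows spare 3 from (276,171) copper to (274,225), so its centre is at (275,198), against a predicted (273.5,198). It lies straight along the tool. I'll descend and grip it.

```bash
python3 -m crank '[[0.6,[0.001,0.0,0.03],[0,0,0.5]],[0.6,[0,0,0.035],[0,0,0]],[0.6,[0,0,0.03],[0,0,0]],[0.6,[0,0,0.022],[0,0,0]],[0.6,[0,0,0.012],[0,0,0]],[0.6,[0,0,0],[0,0,0]]]'
python3 - <<'E'
from h import *
s=load('w1')
for n,(p,q) in dict(s2=((306,26),(358,63)),s3=((276,170),(274,226)),c=((32,70),(20,33))).items():
    P=w(s,*p,.0075);Q=w(s,*q,.0075);e=P-Q
    print(n,np.round((P+Q)/2,4),np.linalg.norm(e),np.degrees(np.arctan2(e[1],e[0])))
go([.3833,-.2576,.004],-9.5)
E
```

```text
time: 1.95
tool_pos: [0.3835, -0.2573, 0.0055]
ee_rot: [-3.14, 0.002, -0.167]
wrist_force: [-0.4, -0.0, 0.1]
width: 0.0375
finger_force: 0.0
s2 [ 0.5057 -0.3264  0.0075] 0.05301291083008989 48.62697568655854
s3 [ 0.3828 -0.2589  0.0075] 0.05342709117754204 -10.774497078494798
c [ 0.54   -0.0712  0.0075] 0.029221340687731807 -178.98601978261934
from [ 0.3835 -0.2573  0.0055] [-1.799e+02  1.000e-01 -9.500e+00] t 1.95 F [-0.4 -0.   0.1] w 0.0375
 shift mm [-0.2  0.3  1.5] turn [-0.1  0.1 -0. ] shift if turned first [-0.2  0.3  1.5]
```

```bash
python3 -m crank '[[0.6,[0,0,0.0015],[0,0,0]],[1,[0,0,0],[0,0,0]],[1,[0,0,0],[0,0,0]],[1,[0,0,0],[0,0,0]],[1,[0,0,-0.01],[0,0,0]],[1,[0,0,-0.03],[0,0,0]],[1,[0,0,-0.04],[0,0,0]],[1,[0,0,-0.04],[0,0,-3.7]]]'
python3 -m crank '[[1,[0,0,0],[0,0,-6]],[1,[0,0,0],[0,0,-6]],[1,[0,0,0],[0,0,0]]]'
python3 - <<'E'
from h import *
go([.5258,-.0405,.12],6.2)
E
```

```text
time: 2.75
tool_pos: [0.3838, -0.2574, 0.1268]
ee_rot: [-3.141, 0.0, -0.101]
wrist_force: [1.4, -0.7, 0.0]
width: 0.0141
finger_force: 30.0
time: 3.05
tool_pos: [0.3844, -0.258, 0.1263]
ee_rot: [3.14, -0.001, 0.107]
wrist_force: [0.7, 0.7, 0.1]
width: 0.0141
finger_force: 30.0
from [ 0.3844 -0.258   0.1263] [ 1.799e+02 -1.000e-01  6.100e+00] t 3.05 F [0.7 0.7 0.1] w 0.0141
 shift mm [ 163.7 -201.2    6.2] turn [ 0.1 -0.1 -0.1] shift if turned first [ 164.  -200.9    6.3]
```

```bash
python3 -m crank '[[1,[0.023,-0.027,0],[0,0,0]],[1,[0.028,-0.035,0],[0,0,0]],[1,[0.028,-0.035,0],[0,0,0]],[1,[0.028,-0.035,0],[0,0,0]],[1,[0.028,-0.035,0],[0,0,0]],[1,[0.0285,-0.034,0],[0,0,0]],[1,[0,0,0],[0,0,0]],[1,[0,0,0],[0,0,0]]]'
python3 - <<'E'
from h import *
go([.5258,-.0405,.12],6.2)
s=snap('wrist','w2'); cv2.imwrite('pics/w2.png',cv2.resize(s['color'][:,:,::-1],(800,600),interpolation=cv2.INTER_CUBIC))
for p in([.5258,-.0405,.0365],[.5207,.0062,.0415],[.516,.0528,.0415],[.5309,-.0873,.0365]): print(pr(s,p)*800/560)
E
```

```text
time: 3.85
tool_pos: [0.5252, -0.0399, 0.1247]
ee_rot: [3.141, 0.001, 0.107]
wrist_force: [-1.0, -0.2, 0.6]
width: 0.0141
finger_force: 30.0
from [ 0.5252 -0.0399  0.1247] [1.8e+02 1.0e-01 6.1e+00] t 3.85 F [-1.  -0.2  0.6] w 0.0141
 shift mm [0.6 0.7 4.7] turn [ 0.   0.1 -0.1] shift if turned first [0.6 0.7 4.7]
[390.48690579 298.7443917 ]
[307.4149206  300.96465519]
[224.49956272 300.35084834]
[472.25503233 298.71474545]
```

View pics/w2.png

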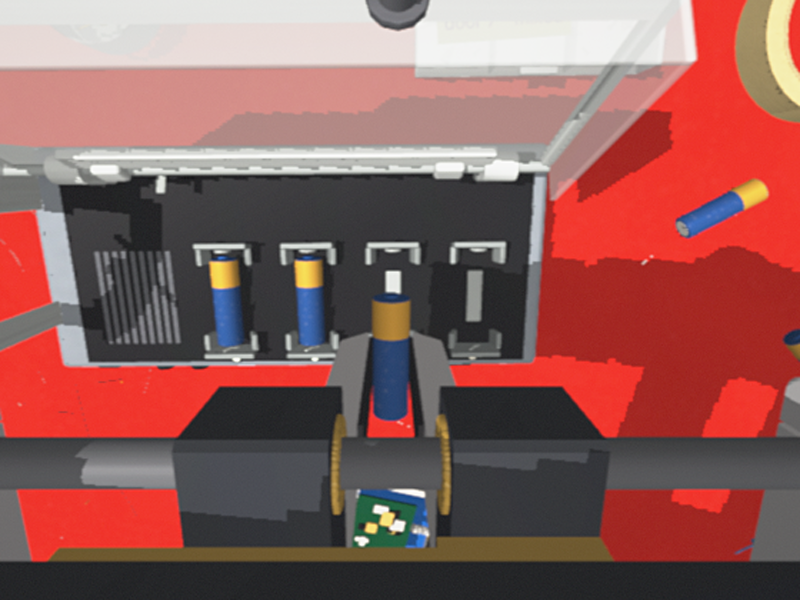

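The view shows loaded cells at (227,301) and (310,301), the bay 2 strip at x=393, the bay 1 strip at (474,296) and the held cell at (391,357). I'll compare the held cell with the bay in this one camera.

```bash
python3 - <<'E'
from h import *
s=load('w2'); k=560/800
psi=np.radians(6.2); X=np.array([np.cos(psi),np.sin(psi),0]);Y=np.array([-X[1],X[0],0])
def f(n,u,v,z):
    p=w(s,u*k,v*k,z); print(n,np.round(p,4),"x'y'",np.round([p@X,p@Y],4))
o=np.array([.5252,-.0399,.1247]);print("tcp x'y'",o@X,o@Y)
f('held cop',391,297,.128);f('held end',391,416,.128);f('held top mid',391,357,.1355)
f('b3 cop',308,256,.0415);f('b3 end',312,346,.0415);f('b4 cop',223,257,.0415);f('b4 end',230.5,346,.0415)
f('b1strip',474,296,.0355);f('b2strip',393,281,.0355)
f('b2 rear clip',393,245,.047);f('b1 rear clip',477.5,245,.047);f('b1 front clip',474.5,354,.034)
for v in (200,220,250): print(w(s,391*k,v))
for q in((391*k,300*k),(391*k,350*k),(310*k,320*k)):print(w(s,*q))
E
```

```text
tcp x'y' 0.5178189119855897 -0.09638788507929857
held cop [ 0.5495 -0.038   0.128 ] x'y' [ 0.5422 -0.0971]
held end [ 0.5004 -0.0433  0.128 ] x'y' [ 0.4928 -0.0971]
held top mid [ 0.5284 -0.0402  0.1355] x'y' [ 0.521  -0.0971]
b3 cop [0.5464 0.0076 0.0415] x'y' [ 0.544  -0.0514]
b3 end [0.4941 0.0018 0.0415] x'y' [ 0.4914 -0.0516]
b4 cop [0.5407 0.0543 0.0415] x'y' [ 0.5434 -0.0044]
b4 end [0.489  0.0486 0.0415] x'y' [ 0.4914 -0.0045]
b1strip [ 0.5324 -0.0883  0.0355] x'y' [ 0.5197 -0.1452]
b2strip [ 0.5361 -0.0408  0.0355] x'y' [ 0.5286 -0.0985]
b2 rear clip [ 0.5582 -0.0383  0.047 ] x'y' [ 0.5508 -0.0984]
b1 rear clip [ 0.5632 -0.0835  0.047 ] x'y' [ 0.5508 -0.1439]
b1 front clip [ 0.4967 -0.0942  0.034 ] x'y' [ 0.4836 -0.1473]
[ 0.53305476 -0.04000945  0.03462622]
[ 0.54377331 -0.03858019  0.13150988]
[ 0.52680595 -0.0404343   0.13141915]
[ 0.54880436 -0.03803518  0.12975025]
[ 0.52973048 -0.04011442  0.13154911]
[0.5115579  0.00313691 0.04749603]
```

```bash
python3 -m crank '[[1,[0,0.0014,0.02],[0,0,0]],[1,[0,0,0.03],[0,0,0]],[1,[0,0,0.02],[0,0,0]],[1,[0,0,0.01],[0,0,0]],[1,[0,0,0],[0,0,0]],[1,[0,0,0.003],[0,0,0]],[1,[0,0,0],[0,0,0]]]'
python3 -m crank '[[1,[0,0,0.001],[0,0,0]],[1,[0,0,0.001],[0,0,0]],[1,[0,0,0],[0,0,0]]]'
python3 -c "
from h import *
go([.5261,-.0411,.0375],6.2)"
```

```text
time: 4.6
tool_pos: [0.5258, -0.0424, 0.0429]
ee_rot: [3.141, -0.001, 0.106]
wrist_force: [0.2, -0.1, 0.1]
width: 0.0139
finger_force: 30.0
time: 4.9
tool_pos: [0.526, -0.042, 0.0408]
ee_rot: [3.141, -0.001, 0.107]
wrist_force: [0.1, 0.1, 3.4]
width: 0.0141
finger_force: 30.0
from [ 0.526  -0.042   0.0408] [ 1.8e+02 -1.0e-01  6.1e+00] t 4.9 F [0.1 0.1 3.4] w 0.0141
 shift mm [ 0.2 -0.9  3.3] turn [ 0.  -0.1 -0.1] shift if turned first [ 0.2 -0.9  3.3]
```

```bash
python3 -m crank '[[1,[0,-0.0006,0.0005],[0,0,0]],[0.75,[0,0,0],[0,0,0]],[0.75,[0,0,0],[0,0,0]],[0.75,[0,0,0],[0,0,0]],[0.72,[0,0,-0.02],[0,0,0]],[0.72,[0,0,-0.03],[0,0,0]],[0.72,[0,0,-0.03],[0,0,0]],[0.72,[0,0,0],[0,0,0]]]'
python3 - <<'E'
from h import *
go([.5057,-.3264,.12],52)
s=snap('wrist','w3'); cv2.imwrite('pics/w3.png',cv2.resize(s['color'][130:290,100:380][:,:,::-1],(800,457),interpolation=cv2.INTER_CUBIC))
E
```

```text
time: 5.7
tool_pos: [0.5284, -0.0417, 0.1243]
ee_rot: [3.139, -0.009, 0.107]
wrist_force: [1.2, -0.3, 0.9]
width: 0.0262
finger_force: 0.0
from [ 0.5284 -0.0417  0.1243] [179.8  -0.5   6.1] t 5.7 F [ 1.2 -0.3  0.9] w 0.0262
 shift mm [-53.  280.6   4.5] turn [  0.4  -0.4 -45.9] shift if turned first [-238.3  157.4    4.3]
```

View pics/w3.png

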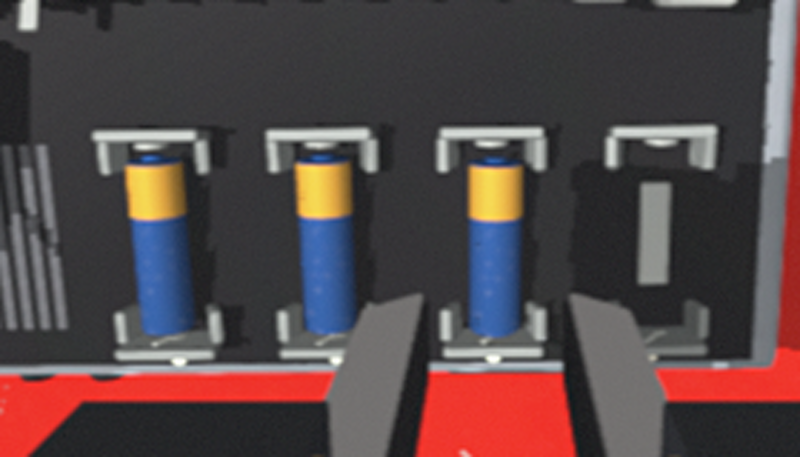

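The cell sits in bay 2 between its clips, in line with its neighbours and the right way round. Next is spare 2.

```bash
python3 -m crank '[[0.6,[-0.006,0.030,0],[0,0,0]],[0.6,[-0.008,0.042,0],[0,0,0]],[0.6,[-0.008,0.042,0],[0,0,0]],[0.6,[-0.008,0.042,0],[0,0,0]],[0.6,[-0.008,0.042,0],[0,0,0]],[0.6,[-0.008,0.042,0],[0,0,0]],[0.6,[-0.007,0.040,0],[0,0,0]]]'
python3 -m crank '[[0.6,[0,0,0],[0,0,-7.65]],[0.6,[0,0,0],[0,0,-7.65]],[0.6,[0,0,0],[0,0,-7.65]],[0.6,[0,0,0],[0,0,-7.65]],[0.6,[0,0,0],[0,0,-7.65]],[0.6,[0,0,0],[0,0,-7.65]],[0.6,[0,0,0],[0,0,0]],[0.6,[0,0,0],[0,0,0]]]'
python3 - <<'E'
from h import *
go([.5057,-.3264,.12],52)
s=snap('wrist','w4')
hsv=cv2.cvtColor(s['color'],cv2.COLOR_RGB2HSV)
c0=pr(s,[.5057,-.3264,.0075]); print(c0)
m=((hsv[...,0]>100)&(hsv[...,0]<130)&(hsv[...,1]>100)|(hsv[...,0]>15)&(hsv[...,0]<35)&(hsv[...,1]>100)).astype('uint8')
n,l,st,ce=cv2.connectedComponentsWithStats(m)
for i in range(1,n):
    if st[i,4]>150 and np.hypot(*(ce[i]-c0))<80:
        r=cv2.minAreaRect(np.argwhere(l==i)[:,::-1].astype('float32')); b=cv2.boxPoints(r)
        bw=np.array([w(s,*p,.0075) for p in b]); e=bw[1]-bw[0]; g=bw[2]-bw[1]
        if np.linalg.norm(g)>np.linalg.norm(e): e,g=g,e
        print(st[i,4],ce[i],bw.mean(0).round(4),np.linalg.norm(e).round(4),np.linalg.norm(g).round(4),np.degrees(np.arctan2(e[1],e[0])))
E
```

```text
time: 6.45
tool_pos: [0.5012, -0.3264, 0.1169]
ee_rot: [-3.139, 0.003, 0.106]
wrist_force: [-0.1, -0.3, 0.8]
width: 0.0371
finger_force: 0.0
time: 7.25
tool_pos: [0.5019, -0.3248, 0.1178]
ee_rot: [-3.139, -0.0, 0.905]
wrist_force: [-0.5, 0.7, 1.0]
width: 0.0375
finger_force: 0.0
from [ 0.5019 -0.3248  0.1178] [-179.8   -0.    51.9] t 7.25 F [-0.5  0.7  1. ] w 0.0375
 shift mm [ 1.1  4.  -2.2] turn [-0.2 -0.  -0.1] shift if turned first [ 1.1  4.  -2.2]
[277.83593149 202.32979065]
767 [277.05215124 201.20469361] [ 0.5056 -0.326   0.0075] 0.0482 0.013 -127.60365023025057
```

```bash
python3 -m crank '[[0.62,[0.001,0.0037,0.02],[0,0,0]],[0.62,[0,0,0.035],[0,0,0]],[0.62,[0,0,0.03],[0,0,0]],[0.62,[0,0,0.02],[0,0,0]],[0.62,[0,0,0.006],[0,0,0]],[0.62,[0,0,0],[0,0,0]]]'
python3 -c "
from h import *
go([.5056,-.326,.0035],52.2)"
```

```text
time: 7.9
tool_pos: [0.5054, -0.3263, 0.0073]
ee_rot: [-3.139, 0.0, 0.907]
wrist_force: [-0.1, -0.7, 0.1]
width: 0.035
finger_force: 0.0
from [ 0.5054 -0.3263  0.0073] [-179.9    0.    52. ] t 7.9 F [-0.1 -0.7  0.1] w 0.035
 shift mm [0.3 0.  3.8] turn [-0.1  0.  -0.2] shift if turned first [0.3 0.  3.8]
```

```bash
python3 -m crank '[[0.62,[0,0,0.0035],[0,0,0]],[0.62,[0,0,0],[0,0,0]],[1,[0,0,0],[0,0,0]],[1,[0,0,0],[0,0,0]],[1,[0,0,0],[0,0,0]],[1,[0,0,-0.01],[0,0,0]],[1,[0,0,-0.035],[0,0,0]],[1,[0,0,-0.04],[0,0,0]]]'
python3 -m crank '[[1,[0,0,-0.03],[0,0,7.65]],[1,[0,0,0],[0,0,7.65]],[1,[0,0,0],[0,0,7.65]],[1,[0,0,0],[0,0,7.65]],[1,[0,0,0],[0,0,7.65]],[1,[0,0,0],[0,0,7.6]],[1,[0,0,0],[0,0,0]],[1,[0,0,0],[0,0,0]]]'
python3 -c "
from h import *
go([.5304,-.0887,.12],6.2)"
```

```text
time: 8.7
tool_pos: [0.5049, -0.326, 0.0896]
ee_rot: [-3.138, 0.0, 0.908]
wrist_force: [0.5, -0.5, -0.3]
width: 0.0141
finger_force: 30.0
time: 9.5
tool_pos: [0.5061, -0.3269, 0.1205]
ee_rot: [3.141, -0.0, 0.11]
wrist_force: [-0.5, -0.8, -0.0]
width: 0.014
finger_force: 30.0
from [ 0.5061 -0.3269  0.1205] [180.   -0.    6.3] t 9.5 F [-0.5 -0.8 -0. ] w 0.014
 shift mm [  50.3 -234.1    0.5] turn [ 0.  -0.   0.1] shift if turned first [  49.9 -234.2    0.5]
```

```bash
python3 -m crank '[[1,[0.006,-0.028,0],[0,0,0]],[1,[0.009,-0.042,0],[0,0,0]],[1,[0.009,-0.042,0],[0,0,0]],[1,[0.009,-0.042,0],[0,0,0]],[1,[0.009,-0.042,0],[0,0,0]],[1,[0.008,-0.038,0],[0,0,0]],[1,[0,0,0],[0,0,0]],[1,[0,0,0],[0,0,0]]]'
python3 - <<'E'
from h import *
go([.5304,-.0887,.042],6.2)
s=snap('wrist','w5'); cv2.imwrite('pics/w5.png',cv2.resize(s['color'][130:310,140:420][:,:,::-1],(800,514),interpolation=cv2.INTER_CUBIC))
hsv=cv2.cvtColor(s['color'],cv2.COLOR_RGB2HSV)
m=((hsv[...,0]>100)&(hsv[...,0]<130)&(hsv[...,1]>100)|(hsv[...,0]>12)&(hsv[...,0]<35)&(hsv[...,1]>100)).astype('uint8')
n,l,st,ce=cv2.connectedComponentsWithStats(m)
psi=np.radians(6.2); X=np.array([np.cos(psi),np.sin(psi),0]);Y=np.array([-X[1],X[0],0])
for i in range(1,n):
    if st[i,4]>300:
        z=.0415 if ce[i][0]<260 else .122
        r=cv2.minAreaRect(np.argwhere(l==i)[:,::-1].astype('float32')); bw=np.array([w(s,*p,z) for p in cv2.boxPoints(r)])
        print(st[i,4],ce[i],(bw@X).min(),(bw@X).max(),(bw@Y).mean())
p=robot.get_obs()['tool_pos'];print(p@X,p@Y)
E
```

```text
time: 10.3
tool_pos: [0.5308, -0.0883, 0.1204]
ee_rot: [3.141, -0.0, 0.111]
wrist_force: [-0.1, 0.0, 0.6]
width: 0.0141
finger_force: 30.0
from [ 0.5308 -0.0883  0.1204] [179.9  -0.    6.4] t 10.3 F [-0.1  0.   0.6] w 0.0141
 shift mm [-0.4  0.3 78.4] turn [ 0.1 -0.   0.2] shift if turned first [-0.4  0.4 78.4]
928 [453.29741379 146.13577586] 0.56450470154938 0.5866224311732882 -0.2387992985881773
1258 [ 95.37201908 212.7718601 ] 0.49048066784407335 0.5428696562854557 -0.003939427340875126
1183 [154.46745562 212.60185968] 0.4915503288695586 0.54221420602663 -0.05093195671883799
1127 [214.46672582 214.0079858 ] 0.4916909548637267 0.5404171738771265 -0.09852384926140514
2162 [273.22062905 244.68362627] 0.4930462899979427 0.5459862387168717 -0.14571128469264355
512 [235.40820312 326.07617188] 0.38227672862097434 0.450856711263498 -0.113638167268604
503 [310.9860835  326.02982107] 0.446008603819895 0.49324104376265865 -0.16792539083758767
446 [281.15919283 369.93049327] 0.4309427749300714 0.4468894148232145 -0.150774100719887
323 [502.3993808  376.52321981] 0.4244415630461089 0.44375044597194546 -0.2879599128591064
4569 [257.50623769 386.13613482] 0.3479900991667622 0.36611596382127776 -0.10814548309423463
0.5179845872532903 -0.14598447106173473
```

View pics/w5.png

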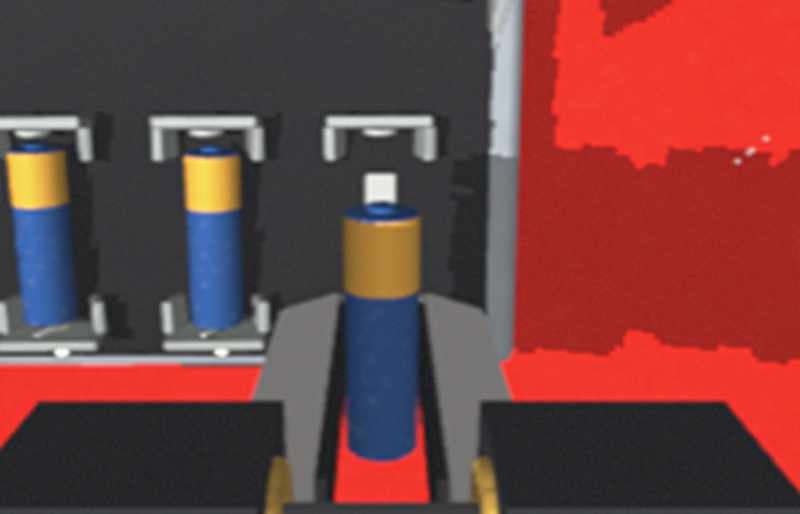

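The held cell is in line with the bay 1 strip (x≈380), copper end towards the hinge. I'll lower it.

```bash
python3 -m crank '[[1,[-0.0012,-0.0002,0.02],[0,0,0]],[1,[0,0,0.03],[0,0,0]],[1,[0,0,0.02],[0,0,0]],[1,[0,0,0.006],[0,0,0]],[1,[0,0,0],[0,0,0]],[1,[0,0,0.001],[0,0,0]],[1,[0,0,0.001],[0,0,0]],[1,[0,0,0],[0,0,0]]]'
python3 -c "
from h import *
go([.5296,-.0887,.040],6.2)"
```

```text
time: 11.15
tool_pos: [0.5302, -0.0891, 0.0431]
ee_rot: [3.141, -0.002, 0.108]
wrist_force: [-0.9, -0.4, -0.1]
width: 0.014
finger_force: 30.0
from [ 0.5302 -0.0891  0.0431] [ 1.799e+02 -1.000e-01  6.200e+00] t 11.15 F [-0.9 -0.4 -0.1] w 0.014
 shift mm [-0.5 -0.4  3.1] turn [ 0.1 -0.1 -0. ] shift if turned first [-0.5 -0.4  3.1]
```

```bash
python3 -m crank '[[1,[0,0,0.001],[0,0,0]],[1,[0,0,0.001],[0,0,0]],[1,[0,0,0],[0,0,0]]]'; python3 -m crank '[[1,[0,0,0.001],[0,0,0]],[1,[0,0,0],[0,0,0]]]'
```

```text
time: 11.45
tool_pos: [0.5294, -0.0886, 0.0399]
ee_rot: [3.142, 0.0, 0.108]
wrist_force: [0.7, 0.4, 1.3]
width: 0.0141
finger_force: 30.0
time: 11.65
tool_pos: [0.5295, -0.0887, 0.0396]
ee_rot: [3.141, -0.0, 0.108]
wrist_force: [-1.3, 0.5, 2.9]
width: 0.0139
finger_force: 30.0
```

```bash
python3 -m crank '[[1,[0,0,0.0005],[0,0,0]],[0.75,[0,0,0],[0,0,0]],[0.75,[0,0,0],[0,0,0]],[0.75,[0,0,0],[0,0,0]],[0.73,[0,0,-0.02],[0,0,0]],[0.73,[0,0,-0.03],[0,0,0]],[0.73,[0,0,-0.03],[0,0,0]],[0.73,[0,0,-0.03],[0,0,0]]]'
python3 -m crank '[[0.7,[0,0,-0.03],[0,0,0]],[0.7,[0,0,-0.03],[0,0,0]],[0.7,[0,0,-0.03],[0,0,0]],[0.6,[0,0,-0.03],[0,0,0]],[0.5,[0,0,0],[0,0,0]],[0.5,[0,0,0],[0,0,0]]]'
python3 - <<'E'
from h import *
go([.6,-.0,.26],6.2)
s=snap('wrist','w6'); b=snap('scene','s6'); 
c=cv2.resize(b['color'][205:285,205:265][:,:,::-1],(450,600),interpolation=cv2.INTER_CUBIC)
d=cv2.resize(s['color'][:,:400][:,:,::-1],(350,368),interpolation=cv2.INTER_AREA)
d=cv2.copyMakeBorder(d,0,232,0,0,cv2.BORDER_CONSTANT)
cv2.imwrite('pics/w6.png',np.hstack([c,d]))
E
```

```text
time: 12.45
tool_pos: [0.5291, -0.0887, 0.149]
ee_rot: [-3.141, 0.001, 0.107]
wrist_force: [0.3, 0.3, -0.4]
width: 0.0254
finger_force: 0.0
time: 13.05
tool_pos: [0.5296, -0.0888, 0.2684]
ee_rot: [3.141, -0.001, 0.108]
wrist_force: [-0.5, -0.8, -0.1]
width: 0.0461
finger_force: 0.0
from [ 0.5296 -0.0888  0.2684] [180.   -0.    6.2] t 13.05 F [-0.5 -0.8 -0.1] w 0.0461
 shift mm [ 79.5 -80.7   8.4] turn [ 0. -0. -0.] shift if turned first [ 79.6 -80.7   8.4]
```

View pics/w6.png

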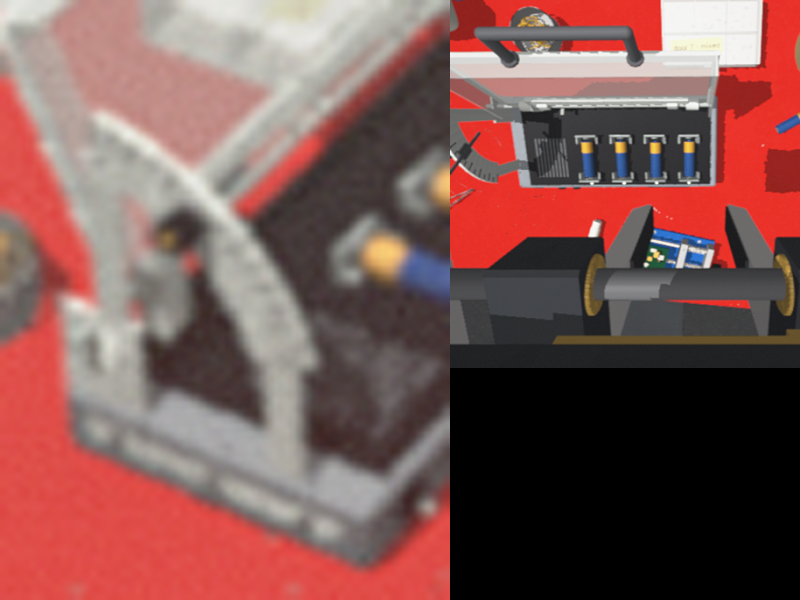

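All four bays are loaded (cells at about (587–690,155) in the inset). Next I'll measure the bar and the pointer knob.

```bash
cat >> h.py <<'E'
psi=np.radians(6.2); X=np.array([np.cos(psi),np.sin(psi),0]);Y=np.array([-X[1],X[0],0])
def loc(p): return np.round([p@X-.5895,p@Y+.040,p[2]-.062],4)  # approx hinge frame
def unloc(x,y,z): return (x+.5895)*X+(y-.04)*Y+np.array([0,0,z+.062])
E
python3 - <<'E'
from h import *
s=load('w6');t=load('top0');b=load('s6')
for u,v in((32,40),(214,38),(120,39)): print('bar',loc(w(s,u,v,.204)),loc(w(s,u,v)))
for c,yy in((s,.1),):pass
def ray(s,u,v,yp):  # intersect plane y'=yp
    c=-s['R'].T@s['t'];d=w(s,u,v,0)-c;k=(yp-.04-c@Y)/(d@Y);return loc(c+k*d)
for yp in(.1,.11,.12,.13):
    print(yp,'top',ray(t,191.5,191.3,yp),'scene',ray(b,229,235.4,yp))
print('depth knob',loc(w(t,191.5,191.3)),loc(w(b,229,235.4)))
go(unloc(.050,0,.2),96.2)
# dark points in top & scene near the quadrant
for n,c in(('top',t),('scene',b),('wrist',s)):
    out=[]
    for v in range(0,420):
        for u in range(0,560):
            if c['color'][v,u].max()<75 and c['z_map'][v,u]>0:
                p=loc(w(c,u,v))
                if .08<p[1]<.16 and -.15<p[0]<.03 and p[2]>0: out.append((u,v,*p))
    print(n,len(out));print(np.array(out)[:14])
E
```

```text
bar [0.0504 0.0548 0.142 ] [0.0492 0.0513 0.1472]
bar [ 0.0517 -0.0666  0.142 ] [ 0.0987 -0.0339 -0.0608]
bar [ 0.051  -0.0039  0.142 ] [ 0.05   -0.0057  0.1463]
0.1 top [-0.1091  0.1     0.3279] scene [-0.0097  0.1     0.0154]
0.11 top [-0.0973  0.11    0.2773] scene [-0.0177  0.11    0.0258]
0.12 top [-0.0855  0.12    0.2268] scene [-0.0257  0.12    0.0363]
0.13 top [-0.0738  0.13    0.1763] scene [-0.0337  0.13    0.0467]
depth knob [-0.05    0.1502  0.0743] [-0.0531  0.1543  0.072 ]
from [ 0.5287 -0.0886  0.2663] [-179.9    0.2    6.2] t 13.15 F [-0.5 -0.1 -1.1] w 0.0472
 shift mm [ 123.4 -105.2    4. ] turn [ -0.2   0.1 -90. ] shift if turned first [105.2 123.4   4.3]
top 29
[[ 1.970e+02  1.870e+02 -3.990e-02  1.382e-01  6.720e-02]
 [ 1.900e+02  1.880e+02 -4.180e-02  1.531e-01  7.340e-02]
 [ 1.910e+02  1.880e+02 -4.220e-02  1.508e-01  7.390e-02]
 [ 1.920e+02  1.880e+02 -4.290e-02  1.482e-01  7.560e-02]
 [ 1.970e+02  1.880e+02 -4.310e-02  1.377e-01  7.110e-02]
 [ 1.900e+02  1.890e+02 -4.420e-02  1.532e-01  7.380e-02]
 [ 1.910e+02  1.890e+02 -4.560e-02  1.501e-01  7.840e-02]
 [ 1.
[... 1114 characters left out ...]
02]
 [ 3.100e+01  1.530e+02 -3.190e-02  1.363e-01  4.660e-02]
 [ 3.200e+01  1.530e+02 -3.180e-02  1.344e-01  4.790e-02]
 [ 3.100e+01  1.540e+02 -3.280e-02  1.352e-01  4.850e-02]
 [ 3.200e+01  1.540e+02 -3.280e-02  1.345e-01  4.800e-02]
 [ 3.000e+01  1.550e+02 -3.350e-02  1.346e-01  5.090e-02]
 [ 3.100e+01  1.550e+02 -3.370e-02  1.353e-01  4.860e-02]
 [ 2.900e+01  1.560e+02 -3.440e-02  1.347e-01  5.240e-02]
 [ 3.000e+01  1.560e+02 -3.450e-02  1.344e-01  5.150e-02]
 [ 2.800e+01  1.570e+02 -3.540e-02  1.362e-01  5.190e-02]
 [ 2.900e+01  1.570e+02 -3.540e-02  1.352e-01  5.190e-02]
 [ 2.700e+01  1.580e+02 -3.610e-02  1.349e-01  5.530e-02]
 [ 2.800e+01  1.580e+02 -3.620e-02  1.347e-01  5.420e-02]]
```

```bash
python3 - <<'E'
from h import *
s=load('w6');t=load('top0')
for n,c,lo,hi in(('wrist',s,.128,.139),('top',t,.13,.142)):
    P=np.array([loc(w(c,u,v)) for v in range(420) for u in range(560) if c['color'][v,u].max()<85 and 0<c['z_map'][v,u]])
    P=P[(P[:,1]>lo)&(P[:,1]<hi)&(P[:,0]>-.12)&(P[:,0]<.01)&(P[:,2]>.015)]
    print(n,len(P)); 
    if len(P)<5: continue
    q=P[:,[0,2]]; m=q.mean(0); d=np.linalg.svd(q-m)[2][0]
    print('mean',m,'ang mean',np.arctan2(m[1],-m[0]),'slope ang',np.arctan2(d[1],-d[0])%np.pi,'r range',np.hypot(*q.T).min(),np.hypot(*q.T).max())
    r=np.hypot(*q.T); a=np.arctan2(q[:,1],-q[:,0])
    for lo2 in np.arange(.03,.13,.01):
        k=(r>=lo2)&(r<lo2+.01)
        if k.any(): print(round(lo2,2),k.sum(),np.median(a[k]).round(3),a[k].std().round(3))
E
```

```text
wrist 381
mean [-0.05243045  0.06971181] ang mean 0.9259508027720081 slope ang 2.1113289324299274 r range 0.05489162048983433 0.11715843973013639
0.05 9 0.971 0.011
0.06 20 0.975 0.012
0.07 45 0.973 0.037
0.08 133 0.969 0.132
0.09 130 0.957 0.2
0.1 25 0.969 0.007
0.11 19 0.97 0.008
top 17
mean [-0.05205882  0.07467059] ang mean 0.9619656431052696 slope ang 2.204170424193612 r range 0.07815273507689925 0.11369265587539065
0.07 1 1.035 0.0
0.08 6 1.001 0.073
0.09 8 0.992 0.281
0.1 1 0.979 0.0
0.11 1 0.972 0.0
```

```bash
python3 -m crank '[[0.5,[0.02,-0.018,0],[0,0,-8]],[0.5,[0,0,0],[0,0,-8.5]],[0.5,[0,0,0],[0,0,-8.5]],[0.5,[0,0,0],[0,0,-8.5]],[0.5,[0,0,0],[0,0,-8.5]],[0.5,[0,0,0],[0,0,-8.5]],[0.5,[0,0,0],[0,0,-8.5]],[0.5,[0,0,0],[0,0,-8.5]]]'
python3 -m crank '[[0.5,[0,0,0],[0,0,-8.5]],[0.5,[0,0,0],[0,0,-8.5]],[0.5,[0,0,0],[0,0,-6]],[0.5,[0,0,0],[0,0,0]],[0.5,[0,0,0],[0,0,0]]]'
python3 -c "
from h import *
go(unloc(.050,-.006,.2),96.2); print(robot.get_obs()['joint_positions'])"
```

```text
time: 13.95
tool_pos: [0.5466, -0.0685, 0.2659]
ee_rot: [-3.137, 0.0, 1.292]
wrist_force: [0.6, 0.4, -0.8]
width: 0.0466
finger_force: 0.0
time: 14.45
tool_pos: [0.5469, -0.0686, 0.2668]
ee_rot: [-3.139, -0.001, 1.685]
wrist_force: [0.5, 0.3, 0.4]
width: 0.0468
finger_force: 0.0
from [ 0.5469 -0.0686  0.2668] [-1.798e+02 -1.000e-01  9.650e+01] t 14.45 F [0.5 0.3 0.4] w 0.0468
 shift mm [ 80.6 103.7   4.6] turn [-0.2 -0.1  0.3] shift if turned first [ 81.2 103.2   4.8]
[-2.27565459e-01  8.85117844e-02  1.24894600e+00 -5.53389598e-05
  1.80697087e+00 -3.41645504e-01]
```

The pointer is at about 0.970 rad, consistent along the needle. I'll move over the bar.

```bash
python3 -m crank '[[0.6,[0.021,0.026,0],[0,0,0]],[0.65,[0.021,0.026,0],[0,0,0]],[0.65,[0.021,0.026,0],[0,0,0]],[0.65,[0.018,0.0255,0],[0,0,0]],[0.65,[0,0,0.02],[0,0,0]],[0.65,[0,0,0],[0,0,0]],[0.65,[0,0,0],[0,0,0]]]'
python3 - <<'E'
from h import *
go(unloc(.0503,-.006,.1295),96.2); o=robot.get_obs(); print(loc(o['tool_pos']),o['joint_positions'])
s=snap('wrist','w7'); 
P=np.array([[u,v,*loc(w(s,u,v))] for v in range(420) for u in range(560) if s['color'][v,u].max()<110 and s['z_map'][v,u]>0])
P=P[(P[:,4]>.12)&(P[:,4]<.16)&(abs(P[:,2])<.1)]
print(len(P)); 
for y in np.arange(-.05,.06,.01):
    k=abs(P[:,3]-y)<.005
    if k.any(): print(y.round(3),k.sum(),np.median(P[k],0).round(4))
E
```

```text
time: 15.15
tool_pos: [0.6402, 0.0236, 0.2474]
ee_rot: [-3.139, -0.0, 1.686]
wrist_force: [-0.4, -0.0, 0.0]
width: 0.0329
finger_force: 0.0
from [0.6402 0.0236 0.2474] [-179.9   -0.    96.6] t 15.15 F [-0.4 -0.   0. ] w 0.0329
 shift mm [-0.4  1.  55.9] turn [-0.1 -0.   0.4] shift if turned first [-0.4  0.8 55.9]
[ 0.0495 -0.0056  0.1854] [-5.14186547e-02  2.92403460e-01  1.04916624e+00 -2.67632530e-04
  1.80262564e+00 -1.66631898e-01]
879
-0.05 108 [ 2.690e+02  2.820e+02  4.630e-02 -5.360e-02  1.312e-01]
-0.04 40 [ 2.720e+02  2.740e+02  4.860e-02 -4.020e-02  1.452e-01]
-0.03 40 [ 2.720e+02  2.600e+02  4.850e-02 -2.960e-02  1.454e-01]
-0.02 47 [ 2.720e+02  2.460e+02  4.840e-02 -1.910e-02  1.452e-01]
-0.01 53 [ 2.820e+02  2.330e+02  5.510e-02 -1.000e-02  1.453e-01]
0.0 52 [2.720e+02 2.195e+02 4.830e-02 1.000e-04 1.454e-01]
0.01 46 [2.72e+02 2.05e+02 4.82e-02 9.90e-03 1.45e-01]
0.02 43 [2.720e+02 1.900e+02 4.810e-02 2.000e-02 1.451e-01]
0.03 46 [2.72e+02 1.75e+02 4.81e-02 3.03e-02 1.45e-01]
0.04 54 [2.720e+02 1.600e+02 4.800e-02 4.020e-02 1.452e-01]
0.05 198 [2.670e+02 1.420e+02 4.450e-02 5.100e-02 1.364e-01]
```

```bash
python3 -m crank '[[0.68,[0,0,0.02],[0,0,0]],[0.68,[0,0,0.02],[0,0,0.4]],[0.68,[0,0,0.012],[0,0,0]],[0.68,[0,0,0.003],[0,0,0]],[0.68,[0,0,0],[0,0,0]]]'
python3 -c "
from h import *
go(unloc(.0497,-.006,.1285),96.2); print(loc(robot.get_obs()['tool_pos']))"
```

```text
time: 15.7
tool_pos: [0.6407, 0.0235, 0.1939]
ee_rot: [3.141, 0.0, 1.68]
wrist_force: [-0.2, 1.3, -0.3]
width: 0.0296
finger_force: 0.0
from [0.6407 0.0235 0.1939] [180.    0.   96.2] t 15.7 F [-0.2  1.3 -0.3] w 0.0296
 shift mm [-0.1 -0.3  3.4] turn [0. 0. 0.] shift if turned first [-0.1 -0.3  3.4]
[ 0.05   -0.0059  0.1319]
```

```bash
python3 -m crank '[[0.68,[0,0,0.0025],[0,0,0]],[0.8,[0,0,0],[0,0,0]],[1,[0,0,0],[0,0,0]],[1,[0,0,0],[0,0,0]],[1,[0,0,0],[0,0,0]],[1,[0,0,0],[0,0,0]]]'
cat > arc.py <<'E'
from h import *
import sys
bar=lambda a:np.array([-151*np.cos(a)-6*np.sin(a),151*np.sin(a)-6*np.cos(a)])
def plan(a0,a1,n,f0,f1,d):
    "rows of shift y,z (mm, tool axes) and turn x (deg); tilt f deg; d = bar to TCP along tool z"
    T=lambda a,f:bar(a)+d*np.array([np.sin(f),-np.cos(f)])
    A=np.linspace(a0,a1,n+1);F=np.radians(np.linspace(f0,f1,n+1))
    for i in range(n):
        s=T(A[i+1],F[i+1])-T(A[i],F[i]); f=F[i]
        y=np.array([np.cos(f),np.sin(f)]);z=np.array([np.sin(f),-np.cos(f)])
        print(f'a {A[i+1]:.3f} y {s@y:.1f} z {s@z:.1f} turn {-np.degrees(F[i+1]-F[i]):.2f}')
E
python3 - <<'E'
from arc import *
o=robot.get_obs();print(loc(o['tool_pos']),o['wrist_force'],bar(1.95))
plan(1.95,.97,24,0,34,12)
E
```

```text
time: 16.3
tool_pos: [0.6412, 0.0238, 0.1916]
ee_rot: [3.14, 0.0, 1.68]
wrist_force: [0.7, -1.3, 2.5]
width: 0.0089
finger_force: 30.0
[ 0.0505 -0.0056  0.1296] [ 0.70076699 -1.32611435  2.52299586] [ 50.32354724 142.49400195]
a 1.909 y -5.6 z -1.9 turn -1.42
a 1.868 y -5.6 z -1.8 turn -1.42
a 1.827 y -5.6 z -1.7 turn -1.42
a 1.787 y -5.6 z -1.7 turn -1.42
a 1.746 y -5.7 z -1.6 turn -1.42
a 1.705 y -5.7 z -1.5 turn -1.42
a 1.664 y -5.7 z -1.4 turn -1.42
a 1.623 y -5.7 z -1.3 turn -1.42
a 1.583 y -5.8 z -1.2 turn -1.42
a 1.542 y -5.8 z -1.1 turn -1.42
a 1.501 y -5.8 z -1.0 turn -1.42
a 1.460 y -5.8 z -0.9 turn -1.42
a 1.419 y -5.8 z -0.8 turn -1.42
a 1.378 y -5.8 z -0.7 turn -1.42
a 1.337 y -5.8 z -0.6 turn -1.42
a 1.297 y -5.9 z -0.5 turn -1.42
a 1.256 y -5.9 z -0.4 turn -1.42
a 1.215 y -5.9 z -0.3 turn -1.42
a 1.174 y -5.9 z -0.2 turn -1.42
a 1.133 y -5.9 z -0.1 turn -1.42
a 1.093 y -5.9 z 0.0 turn -1.42
a 1.052 y -5.9 z 0.1 turn -1.42
a 1.011 y -5.9 z 0.2 turn -1.42
a 0.970 y -5.9 z 0.3 turn -1.42
```

```bash
python3 -m crank '[[1,[0,-0.0028,-0.0009],[-0.71,0,0]],[1,[0,-0.0028,-0.001],[-0.71,0,0]],[1,[0,-0.0056,-0.0018],[-1.42,0,0]],[1,[0,-0.0056,-0.0017],[-1.42,0,0]],[1,[0,-0.0056,-0.0017],[-1.42,0,0]],[1,[0,-0.0057,-0.0016],[-1.42,0,0]],[1,[0,-0.0057,-0.0015],[-1.42,0,0]]]'
python3 - <<'E'
from arc import *
from scipy.optimize import minimize
o=robot.get_obs();p=loc(o['tool_pos']);print(p,np.degrees(o['ee_rot']))
z=rot(o['ee_rot']).apply([0,0,1]); b=(o['tool_pos']-.012*z); b=loc(b);print('bar',b,'r',np.hypot(b[0],b[2]),'a',np.arctan2(b[2],-b[0])+np.arctan2(6,151),'F',o['wrist_force'],o['wrist_torque'])
E
```

```text
time: 17.0
tool_pos: [0.6066, 0.0199, 0.1995]
ee_rot: [2.99, 0.001, 1.68]
wrist_force: [2.2, 0.2, 1.2]
width: 0.0091
finger_force: 30.0
[ 0.0157 -0.0058  0.1375] [1.71288519e+02 3.27256572e-02 9.62519088e+01]
bar [ 0.0139 -0.0058  0.1493] r 0.14994565682273026 a 1.7033440679308658 F [2.15842331 0.16443115 1.18861405] [-0.01902061 -0.52523396 -0.0221493 ]
```

```bash
python3 -m crank '[[1,[0,-0.0057,-0.0014],[-1.42,0,0]],[1,[0,-0.0057,-0.0013],[-1.42,0,0]],[1,[0,-0.0058,-0.0012],[-1.42,0,0]],[1,[0,-0.0058,-0.0011],[-1.42,0,0]],[1,[0,-0.0058,-0.001],[-1.42,0,0]],[1,[0,-0.0058,-0.0009],[-1.42,0,0]],[1,[0,-0.0058,-0.0008],[-1.42,0,0]],[1,[0,-0.0058,-0.0007],[-1.42,0,0]]]'
cat > st.py <<'E'
from arc import *
o=robot.get_obs(); z=rot(o['ee_rot']).apply([0,0,1]); b=loc(o['tool_pos']-.012*z)
print('bar',b,'r',np.hypot(b[0],b[2]).round(4),'a',np.arctan2(b[2],-b[0])+np.arctan2(6,151),'tilt',180-np.degrees(o['ee_rot'][0]),'F',o['wrist_force'].round(1),o['wrist_torque'].round(2))
E
python3 st.py
```

```text
time: 17.8
tool_pos: [0.5597, 0.0145, 0.1964]
ee_rot: [2.793, 0.001, 1.68]
wrist_force: [1.3, -0.8, -1.5]
width: 0.009
finger_force: 30.0
bar [-0.0356 -0.0061  0.1457] r 0.15 a 1.3708681717241347 tilt 19.99591367975691 F [ 1.3 -0.8 -1.5] [-0.19 -0.38 -0.09]
```

```bash
python3 -m crank '[[1,[0,-0.0058,-0.0006],[-1.42,0,0]],[1,[0,-0.0059,-0.0005],[-1.42,0,0]],[1,[0,-0.0059,-0.0004],[-1.42,0,0]],[1,[0,-0.0059,-0.0003],[-1.42,0,0]],[1,[0,-0.0059,-0.0002],[-1.42,0,0]],[1,[0,-0.0059,-0.0001],[-1.42,0,0]],[1,[0,-0.0059,0],[-1.42,0,0]],[1,[0,0,0],[0,0,0]]]'
python3 st.py
python3 -m crank '[[1,[0,-0.0059,0.0001],[-1.42,0,0]],[1,[0,-0.0059,0.0002],[-1.42,0,0]],[1,[0,-0.003,0.0001],[-0.7,0,0]],[1,[0,0,0],[0,0,0]],[1,[0,0,0],[0,0,0]]]'
python3 st.py
```

```text
time: 18.6
tool_pos: [0.5202, 0.0101, 0.18]
ee_rot: [2.623, 0.001, 1.679]
wrist_force: [1.5, -2.0, -2.4]
width: 0.009
finger_force: 30.0
bar [-0.0772 -0.0061  0.1285] r 0.1499 a 1.0695190164882389 tilt 29.71963512969313 F [ 1.5 -2.  -2.4] [-0.43 -0.06 -0.2 ]
time: 19.1
tool_pos: [0.5094, 0.0089, 0.1725]
ee_rot: [2.561, 0.001, 1.679]
wrist_force: [4.0, -3.0, -4.8]
width: 0.0089
finger_force: 30.0
bar [-0.0887 -0.0062  0.1205] r 0.1496 a 0.9759652073134234 tilt 33.24593979120638 F [ 4.  -3.  -4.8] [-0.73 -0.15 -0.3 ]
```

```bash
python3 - <<'E'
from arc import *
s=snap('wrist','w8');b=snap('scene','s8');t=snap('top','t8')
for n,c in(('wrist',s),('scene',b),('top',t)):
    v,u=np.mgrid[0:420,0:560]; zz=c['z_map']; k=zz>0
    r=np.stack([(u-c['cx'])/c['fx']*zz,(v-c['cy'])/c['fy']*zz,zz],-1)[k]
    W=(r-c['t'])@c['R']; col=c['color'][k].max(1); 
    L=np.stack([W@X-.5895,W@Y+.040,W[:,2]-.062],1)
    rad=np.hypot(L[:,0],L[:,2]); ang=np.arctan2(L[:,2],-L[:,0])
    m=(col<85)&(L[:,1]>.128)&(L[:,1]<.142)&(rad>.05)&(rad<.12)&(abs(ang-.97)<.08); print(n,'needle',m.sum(),np.median(ang[m]) if m.any() else '')
    for lo in np.arange(.03,.12,.01):
        m=(abs(L[:,1]+.005)<.134)&(rad>lo)&(rad<lo+.01)&(abs(ang-.97)<.15)&(col>100)
        if m.sum()>5: print('  pane r',round(lo,2),m.sum(),np.percentile(ang[m],[10,50,90]).round(3), 'y',np.percentile(L[m,1],[5,95]).round(3))
A=cv2.resize(s['color'][:,:,::-1],(450,338));B=cv2.resize(b['color'][200:290,200:300][:,:,::-1],(350,315),interpolation=cv2.INTER_CUBIC)
C=cv2.resize(t['color'][120:240,180:340][:,:,::-1],(350,262),interpolation=cv2.INTER_CUBIC)
im=np.zeros((600,800,3),'uint8'); im[:338,:450]=A; im[:315,450:]=B; im[338:,450:]=C
D=cv2.resize(s['color'][0:120,130:330][:,:,::-1],(437,262),interpolation=cv2.INTER_CUBIC); im[338:600,:437]=D
cv2.imwrite('pics/f.png',im)
E
python3 st.py
```

```text
wrist needle 75 0.9516004115105612
  pane r 0.11 6960 [0.834 0.903 0.983] y [-0.108  0.12 ]
scene needle 0 
  pane r 0.08 10 [0.849 0.884 0.973] y [0.124 0.129]
  pane r 0.09 12 [0.841 0.888 0.917] y [0.123 0.127]
  pane r 0.1 27 [0.842 0.903 0.977] y [0.024 0.127]
  pane r 0.11 232 [0.83  0.889 0.974] y [-0.085  0.123]
top needle 12 0.9948464751389485
  pane r 0.03 109 [1.026 1.057 1.088] y [-0.116  0.117]
  pane r 0.04 110 [1.009 1.033 1.061] y [-0.125  0.117]
  pane r 0.05 113 [1.005 1.021 1.045] y [-0.123  0.118]
  pane r 0.06 126 [0.997 1.015 1.031] y [-0.123  0.119]
  pane r 0.07 118 [0.992 1.006 1.021] y [-0.122  0.116]
  pane r 0.08 124 [0.99  1.004 1.017] y [-0.125  0.119]
  pane r 0.09 111 [0.991 0.999 1.01 ] y [-0.124  0.117]
  pane r 0.1 122 [0.989 1.002 1.012] y [-0.127  0.115]
  pane r 0.11 646 [0.842 0.918 0.995] y [-0.123  0.117]
bar [-0.0885 -0.0062  0.1207] r 0.1497 a 0.9778335377062886 tilt 33.2432351583432 F [ 3.7 -4.6 -5.3] [-0.65 -0.06 -0.35]
```

View pics/f.png

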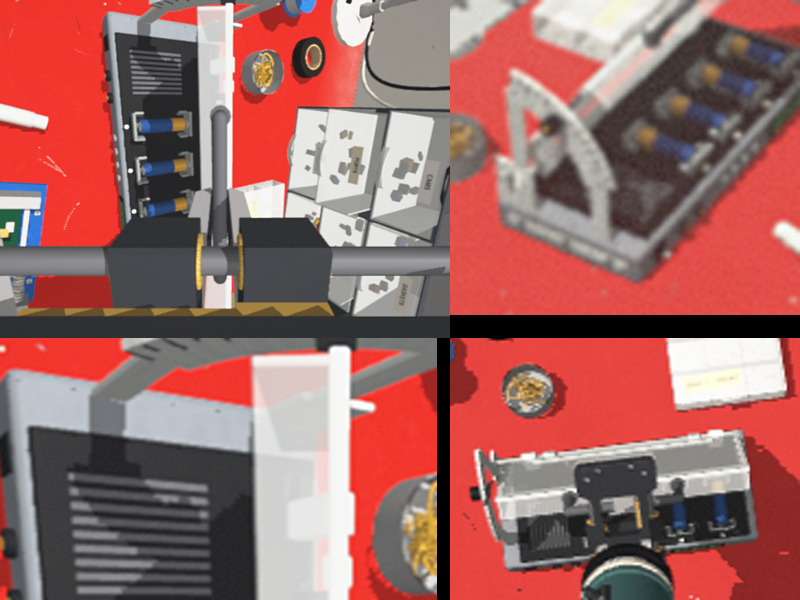

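The cover is held in line with the pointer: the top-view pane slope is about 0.972 rad and TCP kinematics give 0.977, against a pointer of 0.970. All cells are in place and nothing else has moved. I'll check that the hold stays steady, then hand in.

```bash
python3 -m crank '[[1,[0,-0.0004,0],[0,0,0]],[1,[0,0,0],[0,0,0]],[1,[0,0,0],[0,0,0]],[1,[0,0,0],[0,0,0]],[1,[0,0,0],[0,0,0]],[1,[0,0,0],[0,0,0]],[1,[0,0,0],[0,0,0]],[1,[0,0,0],[0,0,0]]]'
python3 st.py; python3 -c "
from h import *
print(robot.close_job())"
```

```text
time: 20.05
tool_pos: [0.5095, 0.0089, 0.1725]
ee_rot: [2.561, 0.001, 1.68]
wrist_force: [4.5, -2.8, -5.1]
width: 0.0087
finger_force: 30.0
bar [-0.0886 -0.0062  0.1205] r 0.1496 a 0.9765036568037488 tilt 33.25516925294124 F [ 4.5 -2.8 -5.1] [-0.62 -0.14 -0.37]
the job is handed in; nothing more can be done
None
```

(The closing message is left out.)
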